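# Unpile the tool case and put each thing in its own holder

### The job

I need to open the tool case, so please take apart the pile on its lid and put away all four things: the label roll over the spindle, standing on its base; the carton flat in the short plywood nest; the multimeter, face up, in the middle-length nest; and the screwdriver-bit case, right way up, in the long nest. Set each one down fully in its place without letting anything drop, and leave the screwdriver, the glue bottle and the drinks bottle alone.

Things in the scene. Friction and masses are not known exactly. Their poses are not given: they have to be found in the camera images.
- tool_case: Fixed tool case lying shut on the bench, 240 (x) x 300 (y) x 75 mm high, grey with a flat blue-grey lid and black corners; carrying handle and latches on its -x side. Origin: centre of its underside, on the bench; z up. At the start the bit case and the multimeter lie directly on the lid (75 mm above the bench) side by side, about 160 mm apart; the carton lies on one of these two (either) and the label roll stands on the carton.
- label_roll: Loose roll of white labels standing on end: outside diameter 56 mm, height 40 mm, brown core with an open bore 36 mm through its full height, about 0.07 kg. Origin: on the axis at the lower face; z along the axis, up. Starts on top of the carton.
- carton: Loose closed brown cardboard carton, 92 (x) x 60 (y) x 40 mm high, about 0.2 kg, a tape strip along its top. Origin: centre of the underside; x along the length, z up. Starts on the bit case or on the multimeter, roughly parallel to it, under the label roll.
- meter: Loose pocket multimeter lying face up: grey body with black face, pale display and round dial, 136 (x) x 62 (y) x 36 mm high, about 0.26 kg, flat top. Origin: centre of the underside; x along the length, towards the display end; z up, out of the face.
- bit_case: Loose closed screwdriver-bit case of dark plastic, 178 (x) x 62 (y) x 36 mm high, about 0.32 kg, flat top. Origin: centre of the underside; x along the length, z up.
- long_nest: Fixed long laser-cut pale plywood nest, 200 x 84 mm outside and 18 mm high, pocket 192 x 76 mm whose floor is 4 mm above the bench; walls 4 mm thick, 14 mm above the floor. The two long walls are cut away except for 45 mm at each corner (open thumb notches down to the floor). Origin: centre of the underside, on the bench; x along the length, z up. It is cut for the bit case.
- middle_nest: Fixed middle-length laser-cut pale plywood nest, 158 x 84 mm outside and 18 mm high, pocket 150 x 76 mm whose floor is 4 mm above the bench; walls 4 mm thick, 14 mm above the floor. The two long walls are cut away except for 35 mm at each corner (open thumb notches down to the floor). Origin: centre of the underside, on the bench; x along the length, z up. It is cut for the multimeter.
- short_nest: Fixed short laser-cut pale plywood nest, 114 x 82 mm outside and 18 mm high, pocket 106 x 74 mm whose floor is 4 mm above the bench; walls 4 mm thick, 14 mm above the floor. The two long walls are cut away except for 20 mm at each corner (open thumb notches down to the floor). Origin: centre of the underside, on the bench; x along the length, z up. It is cut for the carton.
- spindle: Fixed roll holder: round dark steel base 80 mm in diameter whose top is 12 mm above the bench, with an upright steel post 18 mm in diameter in its centre, its tapered tip 66 mm above the bench. Origin: on the axis, on the bench; z up. It is for the label roll, which goes over the post and rests on the base.
There are look-alikes about, which are no part of the job. Leave any blue or green look-alike of the meter alone.

How it is judged:
At the end, for the whole second after the job is handed in: Roll upright over the spindle, within 4 mm of its base; carton, multimeter and bit case each right way up in the short, middle and long nest: centred within 12 mm, lengthwise within 0.15 rad (either way round), level within 0.1 rad, within 4 mm of the floor. All released and at rest (horizontal distance between label_roll and spindle below 0.012 m and z of label_roll in the frame of spindle between 0.008 and 0.016 m and angle between each of label_roll, carton, meter, bit_case's own z axis and vertical below 0.1 rad and linear speed of each of label_roll, carton, meter, bit_case below 0.02 m/s and angular speed of each of label_roll, carton, meter, bit_case below 0.2 rad/s and horizontal distance between carton and short_nest below 0.012 m and z of carton in the frame of short_nest between 0 and 0.008 m and angle between the x axis of carton and the x axis of short_nest, either way round below 0.15 rad and horizontal distance between meter and middle_nest below 0.012 m and z of meter in the frame of middle_nest between 0 and 0.008 m and angle between the x axis of meter and the x axis of middle_nest, either way round below 0.15 rad and horizontal distance between bit_case and long_nest below 0.012 m and z of bit_case in the frame of long_nest between 0 and 0.008 m and angle between the x axis of bit_case and the x axis of long_nest, either way round below 0.15 rad); the robot touches nothing.
It fails at once if one of the four things is dropped (moving faster than 0.8 m/s with no finger on it, a free fall of over 30 mm) ((linear speed of label_roll above 0.8 m/s and contact force between the fingers and label_roll below 0.05 N) or (linear speed of carton above 0.8 m/s and contact force between the fingers and carton below 0.05 N) or (linear speed of meter above 0.8 m/s and contact force between the fingers and meter below 0.05 N) or (linear speed of bit_case above 0.8 m/s and contact force between the fingers and bit_case below 0.05 N)).
It fails at once if the screwdriver, the glue bottle or the drinks bottle is moved by more than 30 mm (distance of any of screwdriver, glue_bottle, drinks_bottle from where it was at the start of the episode above 0.03 m).
It also fails if it takes over 136 s, if anything falls off the work surface, if the arm or the gripper's body presses on something with over 40 N, if the wrist force passes 120 N, or if a joint passes its speed limit or range.

### The arm

A 6-joint arm with a two-finger parallel gripper is mounted at the origin on the work surface. World frame = base frame: x ahead of the robot, y to its left, z up, the work surface at z = 0. Lengths are in m, angles in rad, forces in N, time in s.
With the tool pointing down it reaches from about 0.35 to 0.875 m from the base axis. Payload 4.2 kg.
Tool frame: the origin (TCP) lies on the centre line of the jaws, within the pads' length; the fingertips stand ctrl.tips_ahead ahead of it and the grasp point (between the pads) lies 11 mm behind it (ctrl.tips_ahead is the distance from the TCP to the fingertips, in m); z points along the fingers, x is the direction in which the jaws open and shut, and the axes are right-handed (so a half turn about z gives the same grasp; the last joint's range is limited). The gripper opens to 85 mm and grips with 20 to 120 N. Pads are 22 mm wide; open, the fingers measure 114 mm over their backs; the gripper's body (76 mm by 85 mm) begins 54 mm behind the grasp point. The pads swing forward as they close: fully open they stand 13 mm farther back than shut.
Start: joints at [-1.012, 0.385, 0.008, 0, -1.194, -0.259], TCP at [0.185, -0.597, 0.239] pointing down, gripper open.
Joint ranges: [-3.14, 3.14], [-1.21, 2.06], [-1.07, 1.41], [-3.16, 2.05], [-2.99, -0.16], [-3.1, 3.1]. Speed limits (rad/s): [2.79, 2.79, 3.14, 3.14, 3.14, 3.14].

### API

Orientations are given as a 3x3 rotation matrix whose columns are the frame's x, y, z axes.
In Python, from station import ctrl gives the robot as it stands. Calls block until the motion is done:
- ctrl.move_pose(position, orientation): joint-space move of the TCP to a pose.
- ctrl.move_straight(position, rot=None, feed=0.15): straight line of the TCP; rot=None keeps the orientation; feed is the mean speed in m/s.
- ctrl.movej(angles): joint-space move.
- ctrl.gripper_to(opening): finger opening in m; the grip force is fixed at half the most; returns when the fingers have stopped.
- ctrl.dwell(seconds).
- ctrl.inverse_kinematics(position, orientation): joint angles nearest the present ones, or None.
- ctrl.capture(name): name is "scene" or "top" or "wrist"; returns the picture (400x640x3 uint8, red, green, blue); there is no depth.
- ctrl.calibration(name): a dict with "camera_matrix" (3x3 intrinsics, pixels), "D" ([k1, k2, p1, p2, k3] as OpenCV has them; the pictures are not rectified), "position" and "rotation" of the camera in the world; the wrist camera has in their place "tool_from_camera" (4x4, takes a point from camera to tool coordinates, whose origin is the TCP and whose axes are the tool frame's). Camera axes: x right, y down, z forward; pixel columns grow to the right and rows downward; lengths in m; the calibration is good to about 2 mm. A picture is of the moment at which its call begins: read the wrist's pose just before it. calibration takes no time and is no camera call.
A pose or a line that the arm cannot do raises ctrl.Unreachable and nothing moves.
- ctrl.hand_in(): hands the job in, once; it reports no verdict.
Trained networks look in the newest picture that a camera, given by its name, has taken for a name from the list of things; names that differ only in an ending like _2 or _b are one class to them, and where a whole thing is asked for, a point or a joint stands for the part that bears it (a point fixed in the world has none). Each returns a list of dicts, best first, with "confidence" (0 to 1); they miss things now and then, are a little off and sometimes report something else, mostly with a low value. They report only what shows in the picture. A call takes as long as a camera call. They do not tell look-alikes from the thing itself.
- ctrl.boxes_of(camera, thing): "position" ([x, y, z] in m, in world coordinates, good to about 4 mm: the middle of the surface that is visible of it).
- ctrl.landmark_of(camera, thing): "position" ([x, y, z] in m, in world coordinates, good to about 4 mm: a listed point, or the origin of a listed thing).
Readings, each from a call of its own:
- ctrl.current_clock(): time.
- ctrl.current_joints(): joint angles.
- ctrl.current_joint_velocities(): joint speeds.
- ctrl.current_effort(): joint torques, N m.
- ctrl.current_tcp_pos(): TCP position.
- ctrl.current_orientation(): TCP orientation.
- ctrl.current_wrist_force(): force on the tool from outside, world axes, zero at the start.
- ctrl.current_torque(): the same for the moment, N m.
- ctrl.current_gripper_width(): finger opening in m.
Only numpy, scipy, OpenCV 4.12 (cv2) and the standard library are available. Lean on these libraries where they do the work, as an engineer would, in place of code of your own. Each camera call takes 0.05 s, during which the arm holds its last target.

## Working session

There is one attempt and no reset: what is moved stays moved. The work goes in short steps, each a Python script; the robot and the scene stay as the last script left them, time stands still between calls to the robot, and variables do not carry over. Pictures are saved under pics/ and viewed, and the job is handed in when it is done.

```bash
ls; mkdir -p pics; python3 - <<'E'
from station import ctrl
import cv2
print(ctrl.current_clock(), ctrl.tips_ahead)
for n in ["scene","top","wrist"]:
    im=ctrl.capture(n); cv2.imwrite(f"pics/{n}0.png",im[:,:,::-1])
for n in ["scene","top"]:
    c=ctrl.calibration(n); print(n,c)
print(ctrl.calibration("wrist"))
for t in ["tool_case","label_roll","carton","meter","bit_case","long_nest","middle_nest","short_nest","spindle"]:
    for cam in ["top","scene"]:
        print(t,cam,[(round(d["confidence"],2),[round(v,3) for v in d["position"]]) for d in ctrl.landmark_of(cam,t)])
E
```

```text
pics
0.0 0.008
scene {'camera_matrix': array([[372.52343548,   0.        , 322.27321776],
       [  0.        , 372.52343548, 197.37254769],
       [  0.        ,   0.        ,   1.        ]]), 'D': array([-0.06118467,  0.        ,  0.        ,  0.        ,  0.        ]), 'position': array([ 1.11149803, -0.39677163,  0.64961449]), 'rotation': array([[ 0.57778396,  0.50673943, -0.63982876],
       [ 0.81583679, -0.33551598,  0.47099826],
       [ 0.02400062, -0.79413108, -0.60727242]])}
top {'camera_matrix': array([[511.90617392,   0.        , 311.42276128],
       [  0.        , 511.90617392, 201.29796236],
       [  0.        ,   0.        ,   1.        ]]), 'D': array([-0.07690062,  0.        ,  0.        ,  0.        ,  0.        ]), 'position': array([ 0.44888421, -0.01122769,  1.54604629]), 'rotation': array([[ 0.02337815, -0.99586769,  0.08775534],
       [-0.99968542, -0.02248929,  0.01110405],
       [-0.00908461, -0.08798733, -0.99608017]])}
{'camera_matrix': array([[279.29663327,   0.        , 316.6730611 ],
       [  0.        , 279.29663327, 200.16162444],
       [  0.   
[... 839 characters left out ...]
 [0.564, 0.071, 0.077]), (0.68, [0.321, 0.118, -0.0])]
meter scene [(0.92, [0.804, -0.007, 0.001]), (0.77, [0.568, 0.073, 0.072]), (0.59, [0.324, 0.113, 0.001]), (0.28, [0.574, 0.072, 0.113])]
bit_case top [(0.94, [0.555, -0.099, 0.071])]
bit_case scene [(0.88, [0.557, -0.096, 0.074])]
long_nest top [(0.67, [0.601, -0.348, 0.001])]
long_nest scene [(0.56, [0.597, -0.348, -0.004])]
middle_nest top [(0.59, [0.42, -0.303, -0.005])]
middle_nest scene [(0.72, [0.421, -0.303, 0.0])]
short_nest top [(0.55, [0.393, 0.31, 0.005])]
short_nest scene [(0.88, [0.394, 0.309, -0.001])]
spindle top [(0.66, [0.597, 0.349, -0.001])]
spindle scene [(0.82, [0.597, 0.342, 0.003]), (0.74, [0.559, -0.098, 0.077])]
```

View pics/top0.png

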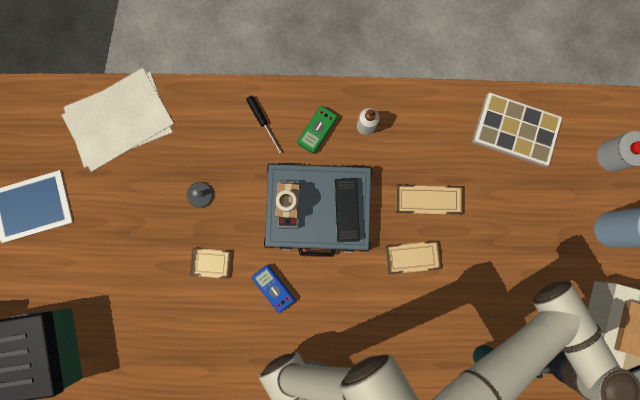

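View pics/scene0.png

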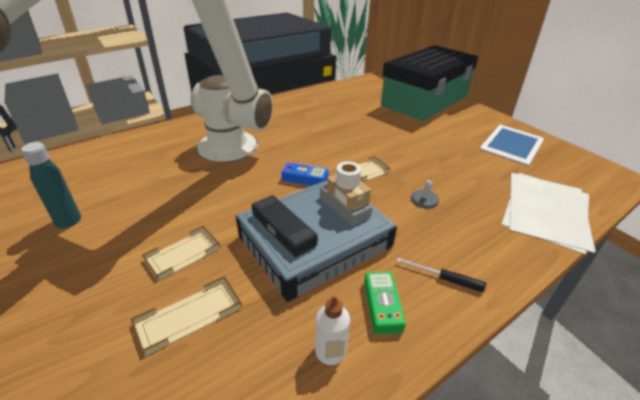

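Candidates (top view): real meter at (287,205) under the carton and roll. The look-alikes are blue at (273,288) and green at (317,130), so I'll leave those. The bit case is at (347,210), the long nest at (430,199), the middle nest at (413,257), the short nest at (212,263) and the spindle at (200,194). Next I'll survey with the wrist camera, including a close crop.

```bash
cat > h.py <<'E'
from station import ctrl
import numpy as np, cv2, pickle
def down(yaw):  # yaw = direction of jaw axis
    c,s=np.cos(yaw),np.sin(yaw); return np.array([[c,s,0],[s,-c,0],[0,0,-1.]])
def snap(name,tag):
    p=np.array(ctrl.current_tcp_pos()); R=np.array(ctrl.current_orientation())
    im=ctrl.capture(name); cv2.imwrite(f"pics/{tag}.png",im[:,:,::-1])
    c=ctrl.calibration(name)
    if name=="wrist":
        T=np.eye(4);T[:3,:3]=R;T[:3,3]=p; T=T@c["tool_from_camera"]
    else:
        T=np.eye(4);T[:3,:3]=c["rotation"];T[:3,3]=c["position"]
    pickle.dump((T,c["camera_matrix"],c["D"],im),open(f"pics/{tag}.pkl","wb")); return im
def w(tag,px,z):
    T,K,D,_=pickle.load(open(f"pics/{tag}.pkl","rb"))
    u=cv2.undistortPoints(np.float64(px).reshape(-1,1,2),K,D)[:,0]
    d=np.c_[u,np.ones(len(u))]@T[:3,:3].T
    return (T[:3,3]+d*((z-T[2,3])/d[:,2])[:,None])[:,:2]
def proj(tag,P):
    T,K,D,_=pickle.load(open(f"pics/{tag}.pkl","rb"))
    Ti=np.linalg.inv(T); return cv2.projectPoints(np.float64(P).reshape(-1,1,3),cv2.Rodrigues(Ti[:3,:3])[0],Ti[:3,3],K,D)[0][:,0]
def st(): print("t",round(ctrl.current_clock(),2),"tcp",np.round(ctrl.current_tcp_pos(),4),"w",round(ctrl.current_gripper_width(),4),"F",np.round(ctrl.current_wrist_force(),1))
E
python3 - <<'E'
from h import *
print(np.round(ctrl.current_orientation(),2))
def best(p,yaws):
    b=None
    for y in yaws:
        q=ctrl.inverse_kinematics(p,down(y))
        if q is None: continue
        d=np.abs(np.array(q)-ctrl.current_joints()).max(); print(p,round(y,2),np.round(q,2))
        if b is None or d<b[0]: b=(d,q,y)
    return b
b=best([0.5,-0.32,0.25],[0,np.pi]); ctrl.movej(b[1]); st(); snap("wrist","n1")
b=best([0.56,0.0,0.36],[np.pi/2,-np.pi/2]); ctrl.movej(b[1]); st(); snap("wrist","p1")
E
```

```text
[[-0.3   0.96 -0.  ]
 [ 0.96  0.3   0.  ]
 [ 0.   -0.   -1.  ]]
[0.5, -0.32, 0.25] 0 [-0.3   0.32 -0.06  0.   -1.19 -2.84]
[0.5, -0.32, 0.25] 3.14 [-0.3   0.32 -0.06  0.   -1.19  0.3 ]
t 2.6 tcp [ 0.4995 -0.3207  0.25  ] w 0.0853 F [-0.6  0.4  0.1]
[0.56, 0.0, 0.36] 1.57 [ 0.29  0.21  0.06  0.   -1.42 -1.86]
[0.56, 0.0, 0.36] -1.57 [ 0.29  0.21  0.06  0.   -1.42  1.28]
t 3.94 tcp [ 0.5598 -0.0008  0.3595] w 0.0854 F [-0.   0.4 -0.5]
```

```bash
python3 -c "
import cv2
for t in ['n1','p1']:
    i=cv2.imread(f'pics/{t}.png');cv2.imwrite(f'pics/{t}b.png',cv2.resize(i,(800,500),interpolation=cv2.INTER_CUBIC))"
```

```text
(no output)
```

View pics/n1.png

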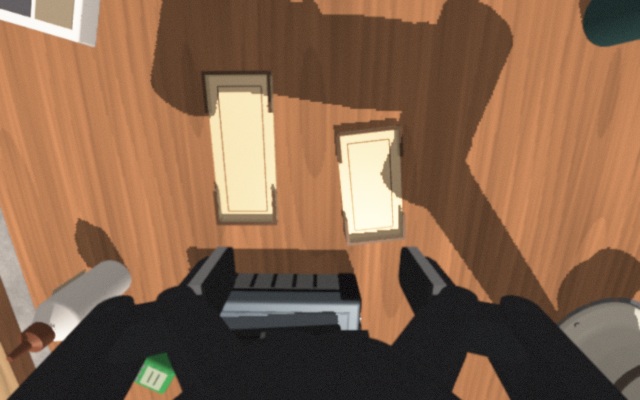

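View pics/p1.png

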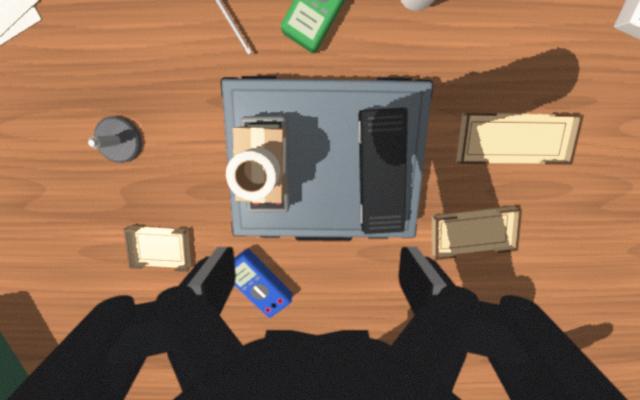

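n1 shows the long nest at (240,147) and the middle nest at (370,182). p1 shows the whole scene: the meter under the carton and roll at (262,165), the bit case at (383,170), the spindle at (118,140) and the short nest at (158,247). The green and blue look-alikes lie on the bench beside the case. Next, enlarged crops to measure edges.

```bash
python3 - <<'E'
import cv2
i=cv2.imread('pics/n1.png')[50:260,180:430]; cv2.imwrite('pics/n1c.png',cv2.resize(i,None,fx=2.8,fy=2.8,interpolation=cv2.INTER_CUBIC))
i=cv2.imread('pics/p1.png')[70:280,90:290]; cv2.imwrite('pics/p1c.png',cv2.resize(i,None,fx=2.8,fy=2.8,interpolation=cv2.INTER_CUBIC))
i=cv2.imread('pics/p1.png')[70:250,330:450]; cv2.imwrite('pics/p1d.png',cv2.resize(i,None,fx=3,fy=3,interpolation=cv2.INTER_CUBIC))
E
```

```text
(no output)
```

View pics/n1c.png

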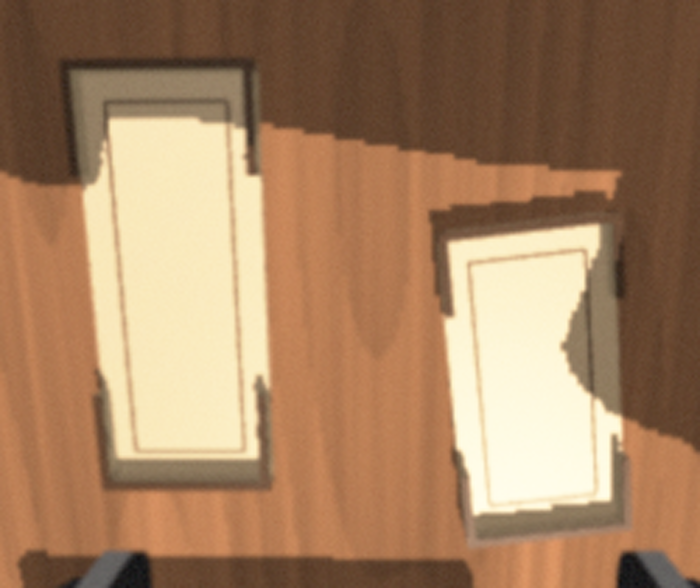

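View pics/p1c.png

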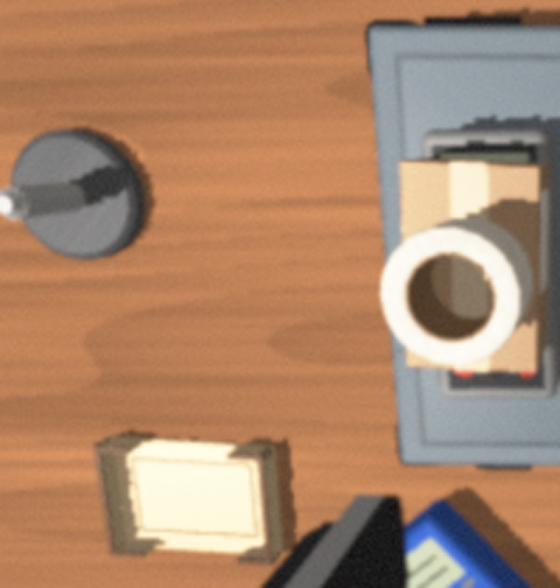

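View pics/p1d.png

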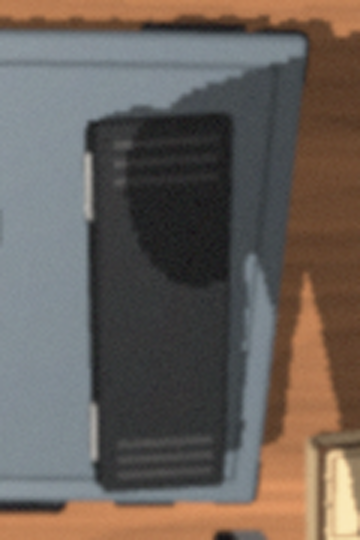

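```bash
python3 - <<'E'
from h import *
def q(tag,c,s,o,z,n):
    P=w(tag,np.array(c)/s+np.array(o),z); 
    L=np.linalg.norm(np.roll(P,-1,0)-P,axis=1); 
    e=[P[1]-P[0],P[2]-P[3],P[2]-P[1],P[3]-P[0]]
    print(n,"c",np.round(P.mean(0),4),"sides",np.round(L,3),"ang",[round(np.degrees(np.arctan2(v[1],v[0])),1) for v in e])
q("n1",[(105,101),(228,101),(245,450),(137,452)],2.8,(180,50),.004,"long")
q("n1",[(468,262),(585,250),(597,493),(489,506)],2.8,(180,50),.004,"mid")
q("p1",[(137,458),(250,462),(258,536),(145,537)],2.8,(90,70),.004,"short")
q("p1",[(400,160),(540,163),(537,373),(408,367)],2.8,(90,70),.151,"carton")
q("p1",[(428,135),(548,130),(548,393),(443,393)],2.8,(90,70),.111,"meter")
q("p1",[(90,120),(232,114),(222,483),(100,489)],3,(330,70),.111,"bit")
print("spindle",w("p1",[np.array((77,195))/2.8+(90,70)],.012),"tip",w("p1",[np.array((9,203))/2.8+(90,70)],.066))
print("roll",w("p1",[np.array((450,294))/2.8+(90,70)],.191))
E
```

```text
long c [ 0.5991 -0.3482] sides [0.056 0.168 0.056 0.169] ang [np.float64(179.5), np.float64(-178.9), np.float64(89.8), np.float64(90.0)]
mid c [ 0.424  -0.2996] sides [0.056 0.125 0.057 0.127] ang [np.float64(-174.2), np.float64(-172.7), np.float64(96.9), np.float64(96.6)]
short c [0.3915 0.3041] sides [0.079 0.057 0.082 0.061] ang [np.float64(-92.0), np.float64(-89.1), np.float64(177.4), np.float64(174.6)]
carton c [0.5753 0.0718] sides [0.06  0.094 0.059 0.092] ang [np.float64(-91.5), np.float64(-92.9), np.float64(177.1), np.float64(177.5)]
meter c [0.5691 0.0701] sides [0.057 0.13  0.054 0.128] ang [np.float64(-88.0), np.float64(-90.1), np.float64(178.1), np.float64(179.2)]
bit c [ 0.5572 -0.0942] sides [0.062 0.174 0.06  0.174] ang [np.float64(-87.5), np.float64(-87.2), np.float64(-176.6), np.float64(-176.0)]
spindle [[0.59988783 0.34203235]] tip [[0.59965062 0.34316254]]
roll [[0.57221325 0.0723649 ]]
```

```bash
cat >> h.py <<'E'
def pick_yaw(p,yaw):
    b=None
    for y in (yaw,yaw+np.pi,yaw-np.pi):
        q=ctrl.inverse_kinematics(p,down(y))
        if q is None: continue
        d=np.abs(np.array(q)-ctrl.current_joints()).max()
        if b is None or d<b[0]-1e-6: b=(d,q,down(y))
    return b
def goto(p,yaw,lim=9):
    b=pick_yaw(p,yaw); print("dq",round(b[0],2)); assert b[0]<lim
    ctrl.movej(b[1]); return b[2]
E
python3 - <<'E'
from h import *
goto([0.571,0.072,0.26],np.radians(88)); st()
snap("wrist","r0")
ctrl.move_straight([0.571,0.072,0.168],feed=0.08); st()
ctrl.gripper_to(0.045); st()
ctrl.move_straight([0.571,0.072,0.25],feed=0.08); st()
snap("wrist","r1")
ctrl.move_straight([0.571,0.072,0.32],feed=0.15)
snap("wrist","r2")
E
```

```text
dq 0.22
t 4.55 tcp [0.5717 0.0712 0.2608] w 0.0855 F [ 0.6 -0.3  0.4]
t 5.9 tcp [0.5714 0.0721 0.1687] w 0.0856 F [ 0.1 -0.1  0.7]
t 6.29 tcp [0.5716 0.0722 0.169 ] w 0.0552 F [0.1 0.3 4.1]
t 7.47 tcp [0.5706 0.0719 0.2493] w 0.0551 F [ 0.2 -0.3 -0.7]
```

View pics/r0.png

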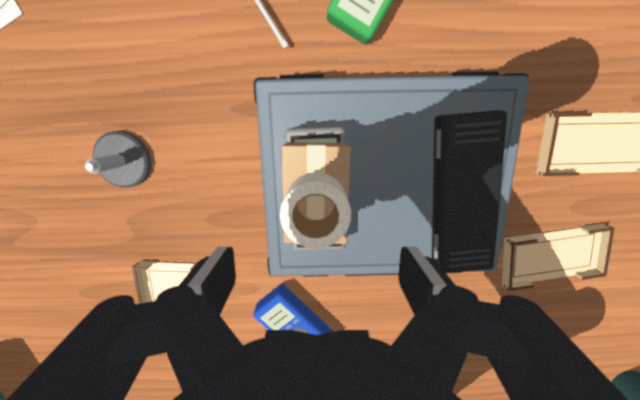

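View pics/r2.png

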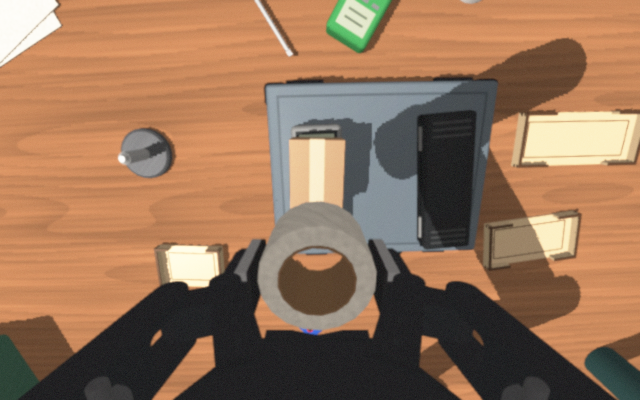

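The roll is held with its bore at (317,278). The spindle base is at (147,153) and the short nest at (192,265). Computing offsets.

```bash
python3 - <<'E'
from h import *
i=cv2.imread('pics/r2.png'); a=i[110:310,100:250]; b=i[190:345,240:400]
cv2.imwrite('pics/r2c.png',np.hstack([cv2.resize(a,(450,600),interpolation=cv2.INTER_CUBIC)]))
cv2.imwrite('pics/r2d.png',cv2.resize(b,None,fx=3,fy=3,interpolation=cv2.INTER_CUBIC))
T=pickle.load(open('pics/r2.pkl','rb'))[0]; print(T[:3,3])
st()
E
```

```text
[0.64264824 0.06990245 0.45369667]
t 8.18 tcp [0.5702 0.0719 0.3183] w 0.0549 F [-0.6  0.3 -0.9]
```

View pics/r2c.png

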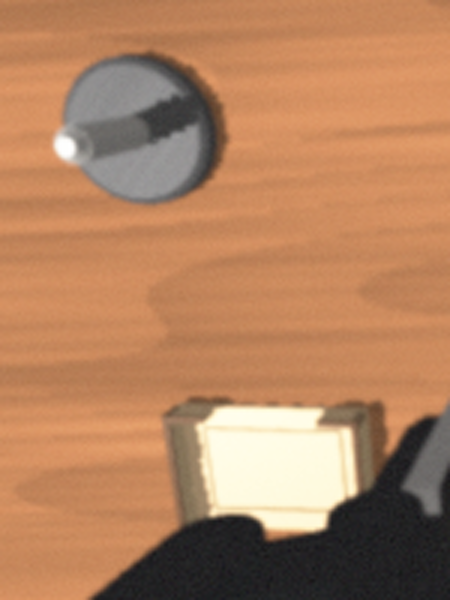

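View pics/r2d.png

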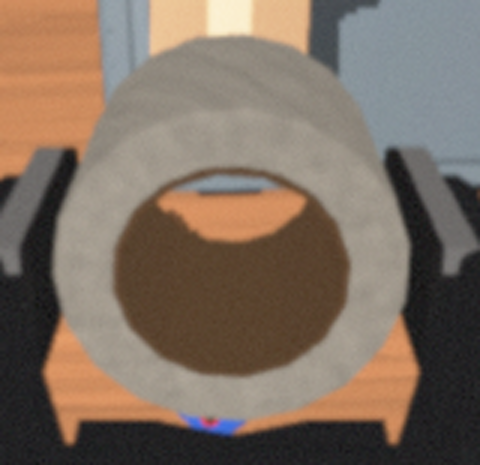

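```bash
python3 - <<'E'
from h import *
z=0.3183+0.022
r=w("r2",[(317,277.7)],z)[0]; print("roll rel tcp",r-[0.5702,0.0719])
print("spindle",w("r2",[(145.3,153)],.012),w("r2",[(122,158.7)],.066))
P=w("r2",np.array([(202,425),(355,427),(358,522)])/3+[100,110],.004); print(P,(P[0]+P[2])/2, P[1]-P[0])
E
```

```text
roll rel tcp [0.00180833 0.00034354]
spindle [[0.60057236 0.3439784 ]] [[0.5992131  0.34570094]]
[[0.4237458  0.34561398]
 [0.41969786 0.25341689]
 [0.35496466 0.2606354 ]] [0.38935523 0.30312469] [-0.00404794 -0.09219709]
```

```bash
python3 - <<'E'
from h import *
ctrl.move_straight([0.598,0.344,0.20],feed=0.2)
ctrl.move_straight([0.598,0.344,0.10],feed=0.15); st()
snap("wrist","r3"); snap("scene","r3s")
i=cv2.imread('pics/r3.png')[150:400,200:440]; cv2.imwrite('pics/r3c.png',cv2.resize(i,None,fx=2.3,fy=2.3,interpolation=cv2.INTER_CUBIC))
E
```

```text
t 10.64 tcp [0.5988 0.3444 0.1013] w 0.0547 F [-0.2 -0.1 -0. ]
```

View pics/r3c.png

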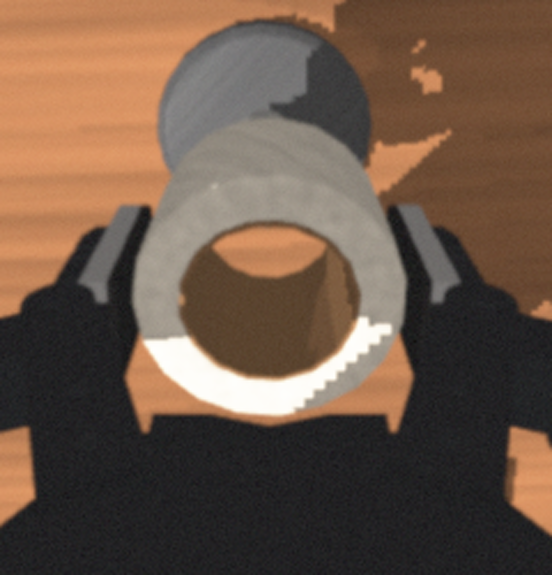

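View pics/r3s.png

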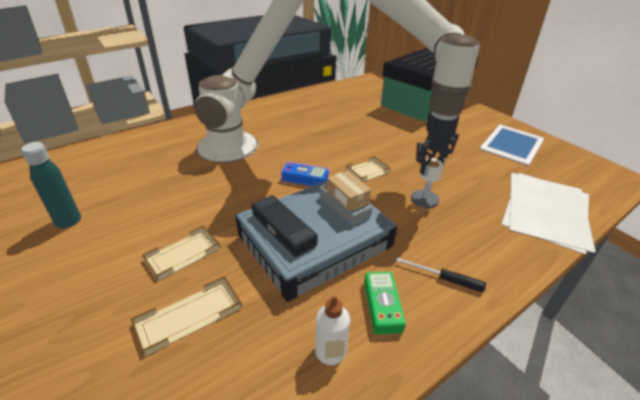

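```bash
python3 - <<'E'
from h import *
f=lambda p:w("r3",[np.array(p)/2.3+[200,150]],.012)[0]
l,r,t=f((160,112)),f((371,112)),f((265,24)); print(l,r,t,(l+r)/2,t-[.04,0], "roll",w("r3",[np.array((270,294))/2.3+[200,150]],.1013+.022))
E
```

```text
[0.60818847 0.38397063] [0.60554191 0.30733791] [0.63881921 0.34466651] [0.60686519 0.34565427] [0.59881921 0.34466651] roll [[0.6006221  0.34437091]]
```

```bash
python3 - <<'E'
from h import *
for z in (0.06,0.036,0.031):
    ctrl.move_straight([0.5975,0.3445,z],feed=0.06); st()
for z in np.arange(0.030,0.0255,-0.001):
    ctrl.move_straight([0.5975,0.3445,z],feed=0.02); st()
    if ctrl.current_wrist_force()[2]>4: break
E
```

```text
t 11.56 tcp [0.5978 0.3447 0.0602] w 0.0552 F [ 0.3  0.1 -1.3]
t 12.11 tcp [0.5975 0.3444 0.0355] w 0.0553 F [-0.1  0.1 -0.9]
t 12.36 tcp [0.5974 0.3444 0.0307] w 0.0551 F [-0.2 -0.4 -0.6]
t 12.61 tcp [0.5976 0.3446 0.0302] w 0.0551 F [-0.   0.1 -0.4]
t 12.86 tcp [0.5976 0.3446 0.03  ] w 0.055 F [-3.2 -1.   5.4]
```

```bash
python3 - <<'E'
from h import *
ctrl.gripper_to(0.075); ctrl.dwell(0.2); st()
ctrl.move_straight([0.5975,0.3445,0.15],feed=0.1)
snap("wrist","r4"); snap("scene","r4s")
goto([0.575,0.072,0.26],np.radians(88)); ctrl.gripper_to(0.085); ctrl.dwell(0.2); st()
snap("wrist","c0")
a=cv2.imread('pics/r4.png')[150:400,200:440]; b=cv2.imread('pics/c0.png')[100:300,240:400]
cv2.imwrite('pics/r4c.png',np.hstack([cv2.resize(a,(480,500)),cv2.resize(b,(320,500),interpolation=cv2.INTER_CUBIC)[:, :]]))
c=cv2.imread('pics/c0.png')[110:300,240:400]; cv2.imwrite('pics/c0c.png',cv2.resize(c,None,fx=3,fy=3,interpolation=cv2.INTER_CUBIC))
E
```

```text
t 13.39 tcp [0.5975 0.3445 0.0288] w 0.0749 F [-0.2 -0.1  0.1]
dq 0.35
t 16.45 tcp [0.575  0.0723 0.2598] w 0.0849 F [ 0.3  0.  -0.1]
```

View pics/r4.png

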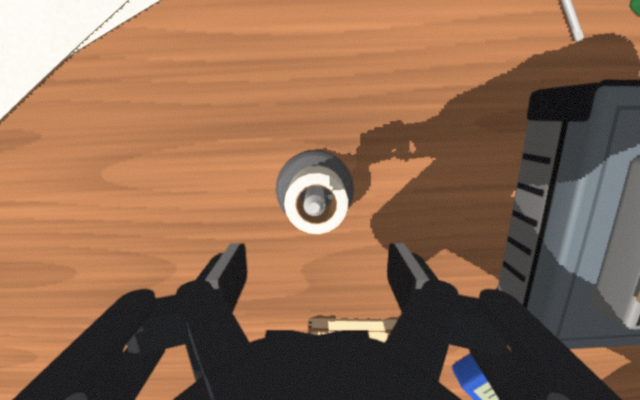

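View pics/c0.png

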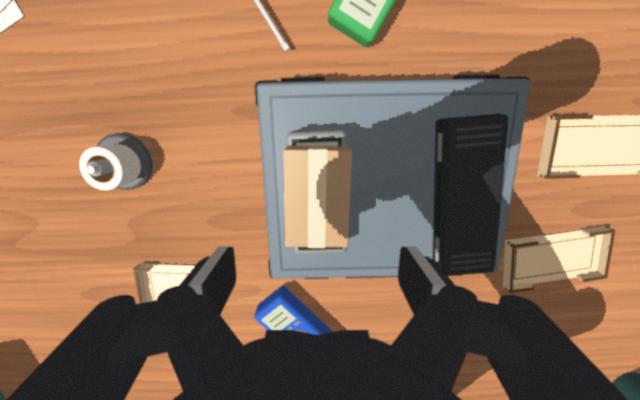

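View pics/c0c.png

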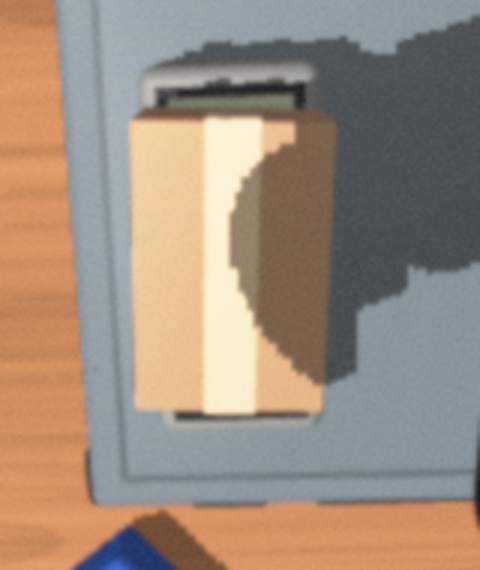

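The roll is over the post at (315,203) and seated. The carton is centred on the gripper at (317,197).

```bash
python3 - <<'E'
from h import *
P=w("c0",np.array([(130,118),(335,120),(322,412),(135,412)])/3+[240,110],.151); print(P.mean(0),P[1]-P[0],P[2]-P[1],P[3]-P[0])
c=P.mean(0)
ctrl.move_straight([c[0],c[1],0.132],feed=0.08); st()
ctrl.gripper_to(0.05); st()
ctrl.move_straight([c[0],c[1],0.16],feed=0.04); st()
ctrl.move_straight([c[0],c[1],0.26],feed=0.12); st()
snap("wrist","c1")
E
```

```text
[0.57508635 0.07257437] [-0.00261489 -0.05903298] [-0.09217997  0.00410096] [-0.09272391  0.00472148]
t 18.25 tcp [0.5754 0.0727 0.1325] w 0.0848 F [ 0.4  0.7 -0.3]
t 18.61 tcp [0.5756 0.0727 0.1327] w 0.059 F [-0.6  0.9  3. ]
t 19.46 tcp [0.5749 0.0725 0.1598] w 0.0587 F [-1.2 -0.  -1.6]
t 20.44 tcp [0.5745 0.0725 0.2589] w 0.0589 F [ 0.3  0.1 -2. ]
```

View pics/c1.png

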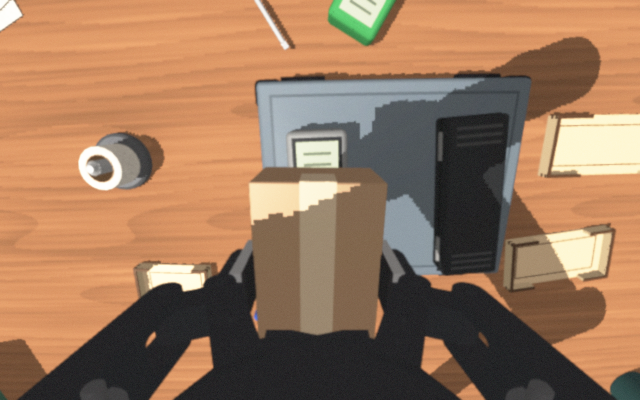

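```bash
python3 - <<'E'
from h import *
P=w("c1",[(250,183),(386,183)],.2772); print("carton centre from edge",P.mean(0)-[.046,0], P[1]-P[0])
st()
b=pick_yaw([0.392,0.304,0.26],np.pi); R=b[2]; off=R[:,1]*0.11
ctrl.movej(pick_yaw([0.392+off[0],0.304+off[1],0.26],np.pi)[1]); st(); print(np.round(R,2), np.round(ctrl.current_joints(),2))
snap("wrist","c2")
E
```

```text
carton centre from edge [0.57410651 0.07073219] [-0.00205481 -0.05818434]
t 20.49 tcp [0.5745 0.0724 0.2588] w 0.0586 F [-0.2 -0.1 -1.6]
t 21.57 tcp [0.3923 0.194  0.26  ] w 0.0587 F [ 0.8 -1.1 -1.4]
[[ 1. -0.  0.]
 [-0. -1.  0.]
 [ 0.  0. -1.]] [ 0.83  0.04 -0.39  0.   -1.14  2.31]
```

View pics/c2.png

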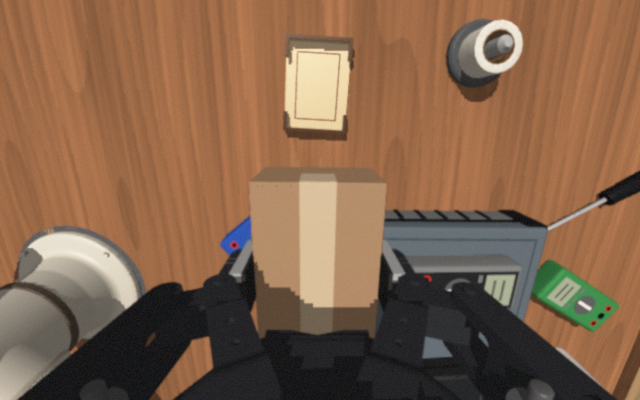

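```bash
python3 - <<'E'
import cv2
i=cv2.imread('pics/c2.png')[25:150,260:380]; cv2.imwrite('pics/c2c.png',cv2.resize(i,None,fx=4.5,fy=4.5,interpolation=cv2.INTER_CUBIC))
E
```

```text
(no output)
```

View pics/c2c.png

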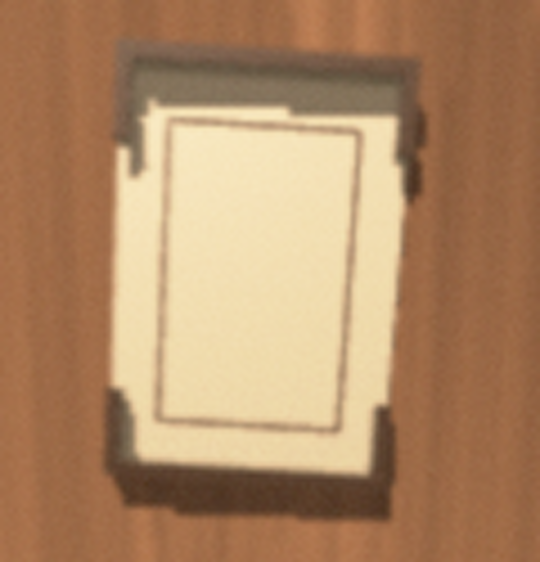

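```bash
python3 - <<'E'
from h import *
for c,z in (([(168,119),(361,131),(340,431),(156,420)],.004),([(120,42),(418,60),(389,478),(108,467)],.018)):
    P=w("c2",np.array(c)/4.5+[260,25],z); c=P.mean(0)
    e=[P[1]-P[0],P[2]-P[3],P[2]-P[1],P[3]-P[0]]
    print(c,[(round(np.hypot(*v),4),round(np.degrees(np.arctan2(v[1],v[0])),1)) for v in e])
E
```

```text
[0.39381482 0.30561047] [(np.float64(0.0547), np.float64(-3.3)), (np.float64(0.0552), np.float64(-3.4)), (np.float64(0.0824), np.float64(-93.2)), (np.float64(0.0824), np.float64(-93.6))]
[0.39446836 0.30675151] [(np.float64(0.0804), np.float64(-3.2)), (np.float64(0.082), np.float64(-2.3)), (np.float64(0.1104), np.float64(-92.6)), (np.float64(0.1117), np.float64(-93.4))]
```

```bash
cat >> h.py <<'E'
def lower(x,y,zs,zc,fz):
    ctrl.move_straight([x,y,zs],feed=0.12); ctrl.move_straight([x,y,zc+0.004],feed=0.06); st()
    for z in np.arange(zc+0.003,zc-0.0035,-0.001):
        ctrl.move_straight([x,y,z],feed=0.02)
        f=ctrl.current_wrist_force()[2]
        if f>fz: break
    st()
E
python3 - <<'E'
from h import *
yaw=np.radians(-3.2)
goto([0.394,0.306,0.15],yaw); st()
snap("wrist","c3")
lower(0.394,0.306,0.06,0.0257,4)
snap("wrist","c4")
E
```

```text
dq 0.26
t 22.3 tcp [0.3946 0.3058 0.1504] w 0.0589 F [ 0.1  0.6 -0.8]
t 23.91 tcp [0.394  0.306  0.0295] w 0.0591 F [ 0.5 -0.5 -1.3]
t 25.16 tcp [0.394  0.3061 0.0257] w 0.0588 F [-2.4 -1.   5.5]
```

View pics/c4.png

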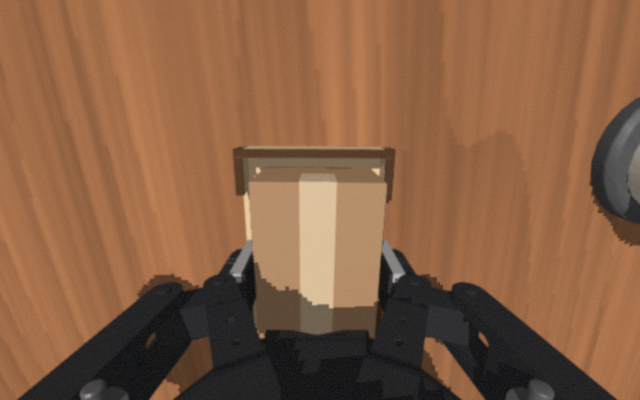

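```bash
python3 - <<'E'
from h import *
ctrl.gripper_to(0.08); ctrl.dwell(0.2); st()
ctrl.move_straight([0.394,0.306,0.20],feed=0.15)
snap("wrist","c5")
goto([0.566,0.072,0.25],np.radians(90)); ctrl.gripper_to(0.085); ctrl.dwell(0.2); st()
snap("wrist","m0")
a=cv2.imread('pics/c5.png')[80:330,220:420]; c=cv2.imread('pics/m0.png')[80:290,230:410]
cv2.imwrite('pics/c5c.png',cv2.resize(a,None,fx=2.3,fy=2.3,interpolation=cv2.INTER_CUBIC)); cv2.imwrite('pics/m0c.png',cv2.resize(c,None,fx=2.8,fy=2.8,interpolation=cv2.INTER_CUBIC))
E
```

```text
t 25.75 tcp [0.394  0.306  0.0246] w 0.0799 F [ 0.2 -0.7  0.5]
dq 0.94
t 28.68 tcp [0.5659 0.0725 0.2501] w 0.085 F [1.  0.4 0.2]
```

View pics/c5c.png

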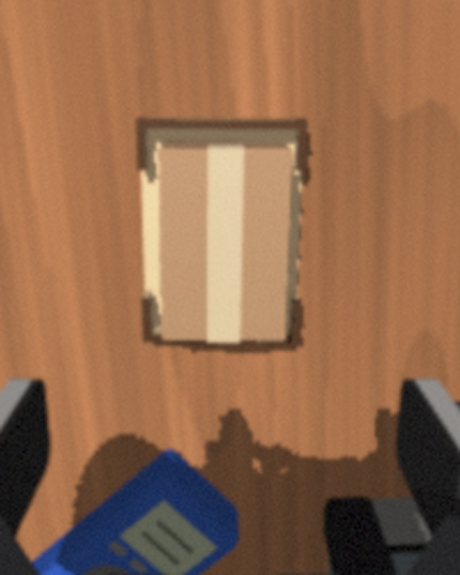

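View pics/m0c.png

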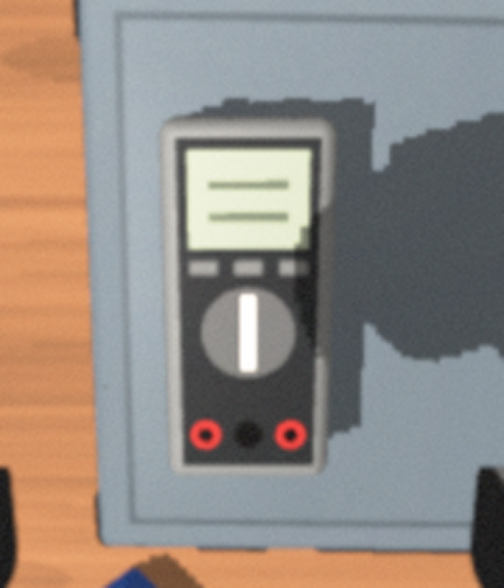

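The carton is in its nest. The meter is bare now: grey body, black face, its centre at about (318,184) in m0.

```bash
python3 - <<'E'
from h import *
for c in ([(177,139),(323,139),(314,464),(183,464)],[(162,122),(334,120),(326,471),(172,471)]):
    P=w("m0",np.array(c)/2.8+[230,80],.111); c=P.mean(0)
    e=[P[1]-P[0],P[2]-P[3],P[2]-P[1],P[3]-P[0]]
    print(c,[(round(np.hypot(*v),4),round(np.degrees(np.arctan2(v[1],v[0])),1)) for v in e])
print("mid angle", [round(np.degrees(np.arctan2(*((b-a)[::-1]))),1) for a,b in [w("m0",np.array([(248,464),(250,139)])/2.8+[230,80],.111)]])
P=w("c5",np.array([(160,147),(292,146),(290,341),(162,341)])/2.3+[220,80],.044); print("carton",P.mean(0),P[0]-P[3])
E
```

```text
[0.56747368 0.07049301] [(np.float64(0.0497), np.float64(-89.9)), (np.float64(0.0503), np.float64(-90.0)), (np.float64(0.1211), np.float64(-180.0)), (np.float64(0.1211), np.float64(179.8))]
[0.56896839 0.07074508] [(np.float64(0.0583), np.float64(-89.3)), (np.float64(0.0593), np.float64(-90.0)), (np.float64(0.1303), np.float64(-179.5)), (np.float64(0.1296), np.float64(-179.9))]
mid angle [np.float64(-0.2)]
carton [0.39592442 0.30577376] [0.00675684 0.09245848]
```

```bash
python3 - <<'E'
from h import *
x,y=0.568,0.0708
ctrl.move_straight([x,y,0.20],feed=0.15)
ctrl.move_straight([x,y,0.092],feed=0.08); st()
ctrl.gripper_to(0.05); st(); 
ctrl.move_straight([x,y,0.11],feed=0.04); st()
ctrl.move_straight([x,y,0.25],feed=0.12); st()
snap("wrist","m1")
yaw=np.radians(6.7)
b=pick_yaw([0.422,-0.301,0.25],yaw); off=b[2][:,1]*0.13
ctrl.movej(pick_yaw([0.422+off[0],-0.301+off[1],0.25],yaw)[1]); st(); print(np.round(b[2],2))
snap("wrist","m2")
E
```

```text
t 30.71 tcp [0.5684 0.0709 0.0926] w 0.0852 F [0.4 0.7 0.6]
t 31.05 tcp [0.5685 0.071  0.0928] w 0.0607 F [0.2 1.3 3.7]
t 31.65 tcp [0.5678 0.0708 0.11  ] w 0.0607 F [-0.2  0.2 -2.5]
t 32.97 tcp [0.5675 0.0707 0.249 ] w 0.0607 F [ 0.1  0.3 -3.2]
t 34.14 tcp [ 0.4075 -0.1717  0.2501] w 0.0611 F [ 0.1 -0.2 -2.3]
[[-0.99 -0.12  0.  ]
 [-0.12  0.99  0.  ]
 [ 0.    0.   -1.  ]]
```

View pics/m1.png

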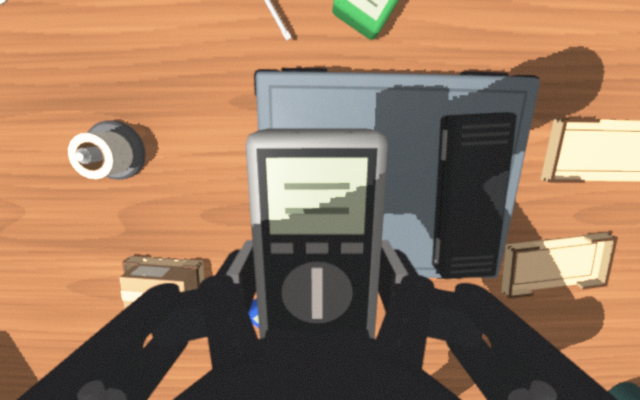

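View pics/m2.png

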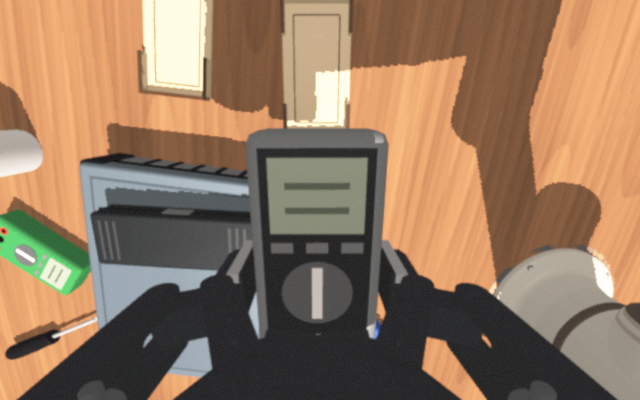

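```bash
python3 - <<'E'
import cv2
i=cv2.imread('pics/m2.png')[0:130,260:370]; cv2.imwrite('pics/m2c.png',cv2.resize(i,None,fx=4.5,fy=4.5,interpolation=cv2.INTER_CUBIC))
E
```

```text
(no output)
```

View pics/m2c.png

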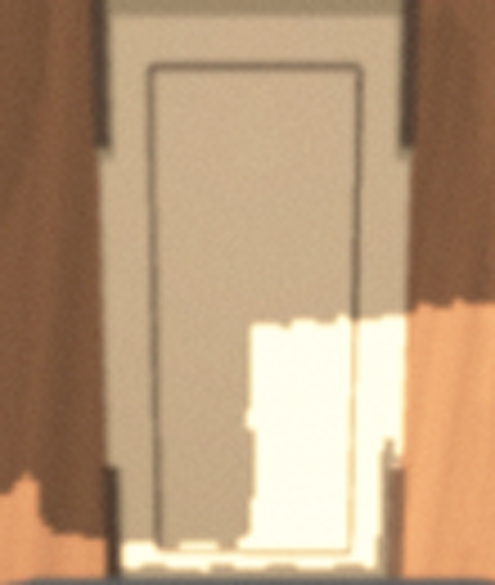

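```bash
python3 - <<'E'
from h import *
P=w("m2",np.array([(151,67),(361,67),(351,551),(158,550)])/4.5+[260,0],.004); c=P.mean(0)
e=[P[1]-P[0],P[2]-P[3],P[2]-P[1],P[3]-P[0]]
print(c,[(round(np.hypot(*v),4),round(np.degrees(np.arctan2(v[1],v[0])),1)) for v in e])
# meter centre via front edge in m1: tcp .5675,.0707,.249; top z
z=.249+.111-.0928
P=w("m1",[(247,140),(387,140)],z);print("meter c",P.mean(0)-[.068,0],P[0]-P[1])
E
```

```text
[ 0.42379955 -0.29998866] [(np.float64(0.0562), np.float64(-173.3)), (np.float64(0.0565), np.float64(-173.5)), (np.float64(0.1258), np.float64(96.6)), (np.float64(0.1256), np.float64(96.5))]
meter c [0.56323005 0.07091082] [2.13781230e-05 5.74634025e-02]
```

```bash
python3 - <<'E'
from h import *
x,y=0.4238,-0.3002
goto([x,y,0.15],np.radians(6.6)); st()
lower(x,y,0.06,0.0218,3)
snap("wrist","m3")
E
```

```text
dq 0.28
t 34.88 tcp [ 0.4244 -0.3002  0.1497] w 0.0604 F [ 0.5 -0.1 -2.1]
t 36.5 tcp [ 0.4239 -0.3003  0.0257] w 0.0608 F [ 0.6  0.4 -1.4]
t 37.75 tcp [ 0.4239 -0.3002  0.0218] w 0.0609 F [-2.1  1.8  5.6]
```

View pics/m3.png

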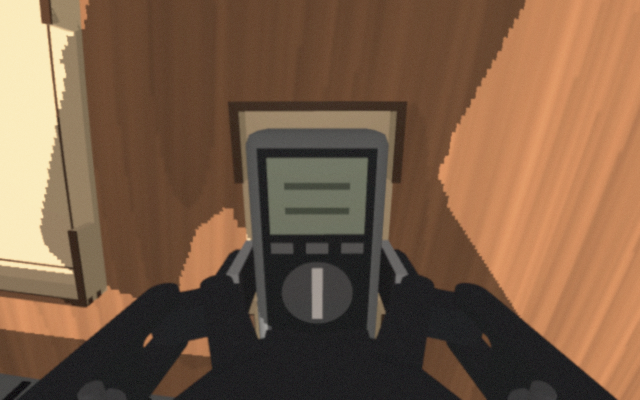

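```bash
python3 - <<'E'
from h import *
x,y=0.4238,-0.3002
ctrl.gripper_to(0.08); ctrl.dwell(0.2); st()
ctrl.move_straight([x,y,0.20],feed=0.15)
snap("wrist","m4")
goto([0.557,-0.095,0.25],np.radians(93.2)); ctrl.gripper_to(0.085); ctrl.dwell(0.2); st()
snap("wrist","b0")
a=cv2.imread('pics/m4.png')[60:300,210:430]; c=cv2.imread('pics/b0.png')[70:300,230:410]
cv2.imwrite('pics/m4c.png',cv2.resize(a,None,fx=2.3,fy=2.3,interpolation=cv2.INTER_CUBIC)); cv2.imwrite('pics/b0c.png',cv2.convertScaleAbs(cv2.resize(c,None,fx=2.6,fy=2.6,interpolation=cv2.INTER_CUBIC),alpha=1.6))
E
```

```text
t 38.33 tcp [ 0.4238 -0.3002  0.0207] w 0.0802 F [-0.4 -0.8 -0.6]
dq 1.09
t 41.17 tcp [ 0.5569 -0.0954  0.25  ] w 0.0846 F [0.5 0.  0.2]
```

View pics/m4c.png

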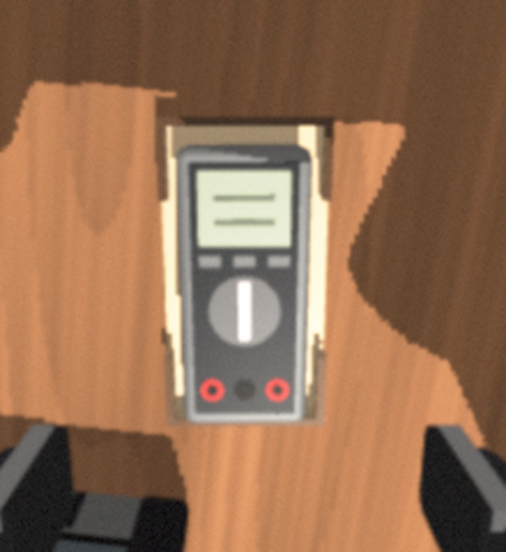

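View pics/b0c.png

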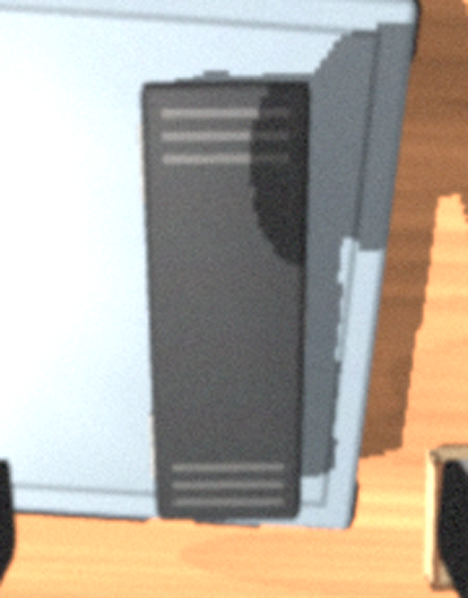

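```bash
python3 - <<'E'
from h import *
def q(t,c,s,o,z):
    P=w(t,np.array(c)/s+o,z); c=P.mean(0)
    e=[P[1]-P[0],P[2]-P[3],P[2]-P[1],P[3]-P[0]]
    print(c,[(round(np.hypot(*v),4),round(np.degrees(np.arctan2(v[1],v[0])),1)) for v in e])
q("b0",[(143,85),(309,83),(299,516),(159,514)],2.6,[230,70],.111)
q("m4",[(177,147),(310,147),(304,420),(188,420)],2.3,[210,60],.04)
E
```

```text
[ 0.55737726 -0.0959819 ] [(np.float64(0.0594), np.float64(-86.2)), (np.float64(0.0594), np.float64(-87.8)), (np.float64(0.1737), np.float64(-176.4)), (np.float64(0.172), np.float64(-176.4))]
[ 0.42405049 -0.2997429 ] [(np.float64(0.0589), np.float64(-173.4)), (np.float64(0.058), np.float64(-173.4)), (np.float64(0.1318), np.float64(96.9)), (np.float64(0.1317), np.float64(97.3))]
```

```bash
python3 - <<'E'
from h import *
x,y=0.5574,-0.096
goto([x,y,0.18],np.radians(93.4))
ctrl.move_straight([x,y,0.092],feed=0.08); st()
ctrl.gripper_to(0.05); st(); 
ctrl.move_straight([x,y,0.11],feed=0.04); st()
ctrl.move_straight([x,y,0.25],feed=0.12); st()
snap("wrist","b1")
yaw=0
b=pick_yaw([0.599,-0.348,0.25],yaw); off=b[2][:,1]*0.15
ctrl.movej(pick_yaw([0.599+off[0],-0.348+off[1],0.25],yaw)[1]); st(); print(np.round(b[2],2))
snap("wrist","b2")
E
```

```text
dq 0.16
t 42.85 tcp [ 0.5579 -0.096   0.0926] w 0.085 F [-0.4  0.4  0.4]
t 43.19 tcp [ 0.5579 -0.0959  0.0929] w 0.061 F [-0.6  2.1  3.7]
t 43.79 tcp [ 0.5572 -0.096   0.1099] w 0.061 F [-0.5 -0.8 -4.9]
t 45.11 tcp [ 0.5568 -0.096   0.249 ] w 0.0609 F [ 0.   0.1 -3.5]
t 46.47 tcp [ 0.5989 -0.1978  0.2497] w 0.0607 F [-0.3 -0.2 -3.9]
[[-1.  0.  0.]
 [ 0.  1.  0.]
 [ 0.  0. -1.]]
```

View pics/b2.png

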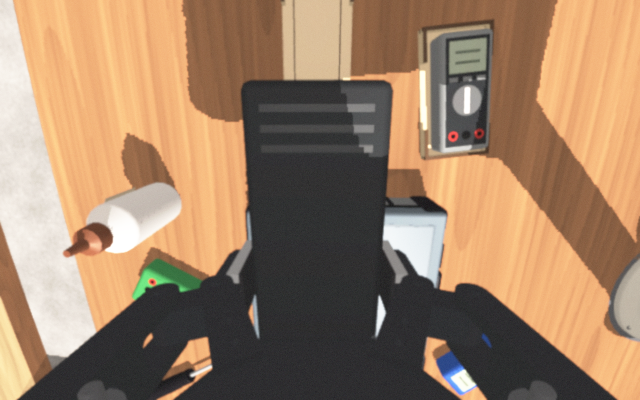

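```bash
python3 - <<'E'
from h import *
x,y=0.599,-0.3482
goto([x,y,0.15],0.0); st()
lower(x,y,0.06,0.0219,2.5)
snap("wrist","b3")
E
```

```text
dq 0.23
t 47.27 tcp [ 0.5991 -0.3486  0.1498] w 0.0606 F [ 0.   1.  -3.2]
t 48.88 tcp [ 0.5992 -0.3483  0.0258] w 0.0608 F [ 0.4 -0.3 -3.5]
t 50.13 tcp [ 0.5991 -0.3483  0.0219] w 0.0608 F [-1.7  0.8  4.6]
```

View pics/b3.png

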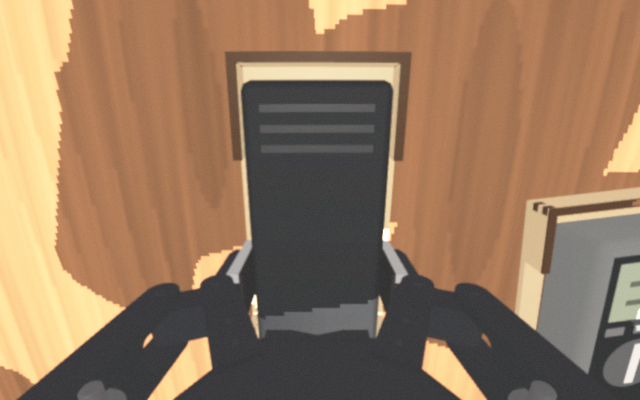

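```bash
python3 - <<'E'
from h import *
x,y=0.599,-0.3482
ctrl.gripper_to(0.08); ctrl.dwell(0.2); st()
ctrl.move_straight([x,y,0.25],feed=0.15)
snap("wrist","b4")
goto([0.45,0.0,0.35],np.radians(90)); ctrl.dwell(0.3)
st(); snap("wrist","f1"); snap("top","f2"); snap("scene","f3")
for t in ["label_roll","carton","meter","bit_case","spindle","short_nest","middle_nest","long_nest"]:
    for cam in ["top","scene","wrist"]:
        print(t,cam,[(round(d["confidence"],2),[round(v,3) for v in d["position"]]) for d in ctrl.landmark_of(cam,t)])
c=cv2.imread('pics/b4.png')[60:300,210:430];cv2.imwrite('pics/b4c.png',cv2.resize(c,None,fx=2.4,fy=2.4,interpolation=cv2.INTER_CUBIC))
E
```

```text
t 50.72 tcp [ 0.599  -0.3483  0.0208] w 0.0797 F [ 0.1 -0.7 -0.9]
dq 0.91
t 54.2 tcp [ 4.503e-01 -3.000e-04  3.497e-01] w 0.0802 F [-0.4 -0.6  0.1]
label_roll top [(0.55, [0.594, 0.345, 0.011])]
label_roll scene [(0.86, [0.594, 0.345, 0.012])]
label_roll wrist [(0.96, [0.595, 0.345, 0.017])]
carton top [(0.45, [0.393, 0.306, 0.005])]
carton scene [(0.81, [0.392, 0.306, 0.005])]
carton wrist [(0.69, [0.395, 0.307, 0.005])]
meter top [(0.71, [0.803, -0.006, 0.003]), (0.59, [0.425, -0.299, 0.005]), (0.55, [0.323, 0.115, -0.0])]
meter scene [(0.94, [0.324, 0.115, 0.002]), (0.59, [0.803, -0.011, 0.002]), (0.55, [0.425, -0.298, 0.003]), (0.55, [0.601, -0.347, 0.003])]
meter wrist [(0.77, [0.422, -0.304, 0.005]), (0.63, [0.316, 0.114, -0.004])]
bit_case top [(0.57, [0.6, -0.348, -0.003])]
bit_case scene [(0.66, [0.601, -0.346, 0.003])]
bit_case wrist [(0.9, [0.596, -0.349, 0.004])]
spindle top [(0.7, [0.594, 0.346, -0.003])]
spindle scene [(0.17, [0.596, -0.35, -0.0])]
spindle wrist [(0.85, [0.6, 0.346, -0.001])]
short_nest top [(0.53, [0.395, 0.31, 0.006])]
short_nest scene [(0.58, [0.395, 0.31, -0.003])]
short_nest wrist []
middle_nest top [(0.73, [0.425, -0.299, -0.005])]
middle_nest scene [(0.67, [0.423, -0.302, -0.005])]
middle_nest wrist []
long_nest top [(0.74, [0.6, -0.348, -0.001])]
long_nest scene [(0.78, [0.596, -0.348, -0.002])]
long_nest wrist []
```

View pics/b4c.png

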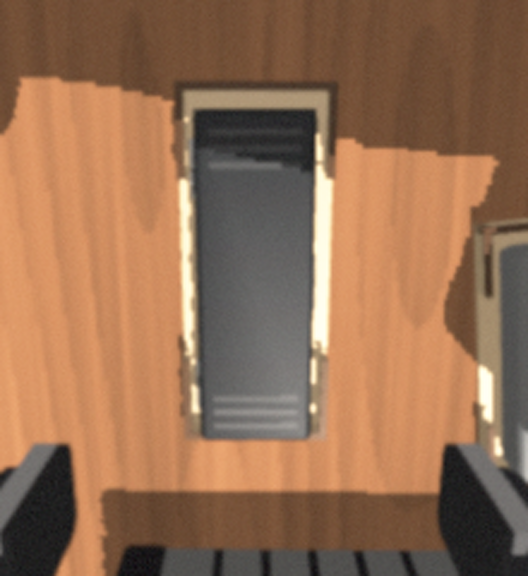

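View pics/f3.png

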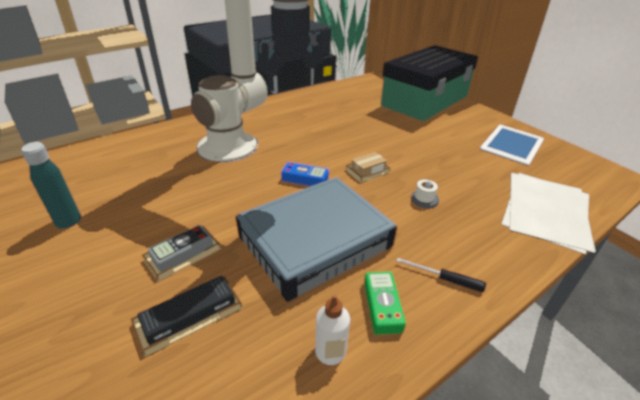

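View pics/f1.png

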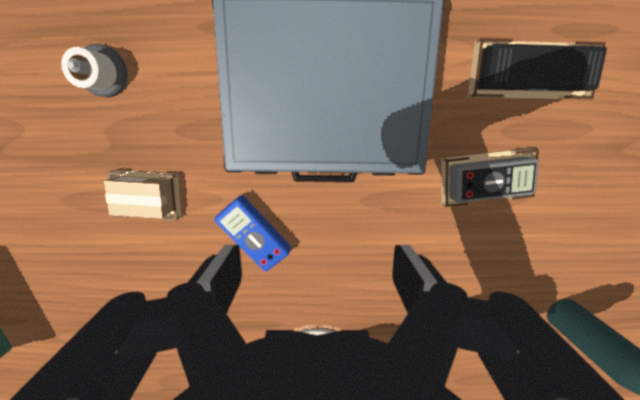

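```bash
python3 -c "
from h import *
ctrl.hand_in(); st()"
```

```text
the job is handed in; nothing more can be done
the job is handed in; nothing more can be done
```

The pile is off the tool case lid, all four things are put away, and the job is handed in. It took about 54 s of the 136 s allowed.

I moved the label roll to the spindle, then the carton to the short nest, the multimeter to the middle nest, and the bit case to the long nest. I lowered each one until the wrist force showed it had touched down, at or within about 1 mm of the expected height, then released it.

Last checks:
- **Wrist camera:** I measured the carton about 2 mm and the multimeter about 1 mm from their nest centres, both well aligned. The bit case I only checked by eye; it sits inside its nest walls.
- **Trained networks:** they put the carton, multimeter and bit case within about 5 mm of their nests. One scene-camera report also placed a multimeter in the long nest; that is the bit case, misread.
- **Roll on the spindle:** the readings disagreed a little. The roll reads x of 0.594 to 0.595, while the spindle reads 0.594 to 0.600. One wrist-camera reading put the roll's height at 17 mm, where the top and scene cameras gave 11 to 12 mm. The pictures show it seated on the base, and the bore allows at most 9 mm of play.
- **Everything else:** the screwdriver, glue bottle and drinks bottle were not touched. The blue and green look-alikes were left alone, and the gripper was clear of everything.

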